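Clamp the forked carrier plate in the locking slide clamp

ROBOT

A 6-joint arm with a two-finger parallel gripper is mounted at the origin on a cart in front of the work surface, level with it; the furniture and walls round the work are solid. World frame = base frame: x ahead of the robot, y to its left, z up, the work surface at z = 0. Lengths are in m, angles in rad, forces in N, time in s.
With the tool pointing down it reaches from about 0.375 to 0.975 m from the base axis. Payload 3.8 kg.
Tool frame: the origin (TCP) lies midway between the tips of the shut fingers; the grasp point (between the pads) lies 19 mm behind it; x points along the fingers, y is the direction in which the jaws open and shut, and the axes are right-handed (so a half turn about x gives the same grasp; the last joint's range is limited). The gripper opens to 85 mm and grips with 20 to 120 N. Pads are 22 mm wide; open, the fingers measure 114 mm over their backs; the gripper's body (76 mm by 85 mm) begins 54 mm behind the grasp point. The pads swing forward as they close: fully open they stand 13 mm farther back than shut.
Start: joints at [1.199, 0.264, 1.604, -0, 1.274, -0.037], TCP at [0.222, 0.638, 0.231] pointing down, gripper open.
Joint ranges: [-2.63, 2.63], [-0.94, 2.18], [0.31, 2.57], [-1.31, 4.45], [0, 2.66], [-2.55, 2.55]. Speed limits (rad/s): [2.57, 2.57, 3.14, 3.14, 3.14, 3.14].

INTERFACE

Orientations are given as a rotation vector (axis times angle).
In Python, from workcell import read_state, read_camera, get_calibration, finish_job gives the robot as it stands. The module is installed in compiled form; this text tells all that it offers.
- The arm moves only by the shell command python3 -m creep 'ROWS' [FORCE]. ROWS is JSON, a list of rows, each a list of 3 entries, a list of its own where there are three numbers: the closure in counts, from 0 (fully open) to 255 (shut), then the shift along the world's x, y, z in mm, then the turn about the world's z in rad. In form: [[hand, [tx, ty, tz], spin], ...]. A call has exactly 8 rows; each row shifts and turns the commanded pose from where the row before left it; what a row does not reach is not made up. A row lasts 1/12 s, in which the tool goes at most 41.7 mm and 7.16 degrees, less where a joint would pass 70% of its speed; a pose out of reach is approached as far as the arm can. A call is refused whole if a number of a shift passes 41.7 or a number of a turn 0.125, either way. A call with a gripper value outside its range is refused whole. The fingers move at their own pace and stop on an object; FORCE is the grip in N (left out, the last holds). Time passes only in rows, so rows that do not move let the fingers close, or fill a call up. It gives the time, the measured TCP pose, the force and the opening at its end, in the units of the state.
- read_state(): the state, without advancing time (a new reading comes with each control period).
- read_camera(name): name is "scene" or "top" or "wrist"; returns (picture, depth): 480x640x3 uint8, blue, green, red; 480x640 float32, m along the optical axis (not along the pixel's ray), 0 where there is no reading.
- get_calibration(name): a dict with "K" (3x3 intrinsics, pixels), "eye" and "orientation" of the camera in the world. Camera axes: x right, y down, z forward; pixel columns grow to the right and rows downward; lengths in m; the calibration is good to about 2 mm. The wrist camera is an equidistant fisheye: a pixel r from the principal point sees the ray r / f radians off the axis. A picture is of the moment at which its call begins: read the wrist's pose just before it. get_calibration takes no time and is no camera call; for the wrist camera it gives the pose at the moment of the call.
- finish_job(): hands the job in, once; it reports no verdict.
The state is a dict: "time": time; "q": joint angles; "joint_vel": joint speeds; "joint_torque": joint torques, N m; "tool_pos": TCP position; "tcp_rot": TCP orientation; "wrist_force": force on the tool from outside, world axes, zero at the start; "torque": the same for the moment, N m; "width": opening from 0.0 (shut) to 1.0 (fully open).
Only numpy, scipy, OpenCV 4.12 (cv2) and the standard library are available. Lean on these libraries where they do the work, as an engineer would, in place of code of your own. Each camera call takes 0.05 s, during which the arm holds its last target.

TASK

Take the forked steel carrier plate out of its grey storage holder and lay it flat in the bed of the slide clamp with its forked end towards the sliding carriage; the holder leaves only the forked end free to grip and the clamp bed only the plain end, so put the plate down on the worktop in between and take it again by the other end. Then squeeze the carriage's lock tab against its post and, keeping it pressed, slide the carriage fully home so that its tongue enters the fork and the plate is clamped against the end stop, and let go so that the tab springs back and locks. Leave the dish, the small beaker and the jar where they are.

Things in the scene. Friction and masses are not known exactly. Their poses are not given: they have to be found in the camera images.
- plate_center (a point): Centre (half-way up, mid-length) of the loose bare-steel carrier plate, 140 long (its x) x 44 wide (its y) x 10 thick (its z, up), about 160 g. Its +x end is forked: a slot 20 wide and 28 deep, open at the end, between two prongs 12 wide. Its -x end is plain and square. Three dark flat discs mark its top.
- plate_fork (a point): Middle of the forked end face of the plate, 70 mm from the plate's centre along its +x, half-way up.
- holder: Fixed grey plastic holder in front of the sink; origin at its underside's centre, z up. Channel x -40 to +40, floor 24 mm up, 50 wide inside, flared walls to 46 mm up, 74 wide over all, closed at x = -40. A spine 16 wide at floor height goes on to x = +85. The plate starts lying in it, plain end at the closed end; its forked end sticks out about 61 mm in +x, free at both sides.
- clamp: Fixed slide clamp, x -137 to +145, 104 wide; origin at its underside, z up. Bed channel x -65 to +15, floor 24 mm up, 50 wide inside, flared walls to 46 mm up, 74 wide over all. In -x of it a spine 20 wide at floor height carries the plate's plain end (sides free) up to an end stop 20 wide, 44 high, face at x = -125. Carriage and rails (38 high) lie at x +15 to +145.
- clamp_bed (a point): Where the plate's centre belongs when clamped: (-55, 0, 29) mm in the clamp's frame, axes as the clamp's; the plate's +x (fork) must point along this +x. The plate then reaches from the end stop (x = -125) to x = +15 in the clamp's frame. The strip of worktop along the front edge, between holder and clamp, is free for putting the plate down.
- carriage_grip (a point): Point to squeeze, on the carriage, 72 mm above the worktop, axes as the clamp's. Fixed dark post (outer face y = -18 from it) and aluminium lock tab (outer face y = +18, +12 when pressed), each 26 long in x, tops 88 mm up; below them nothing is over 42 mm up. A tongue 10 wide, 22 long sticks out of the jaw face (23 mm in -x of this point), 26 to 34 mm up.
- carriage (a joint): Carriage travel along the clamp's -x, m. 0 = open; starts at 0 to 0.025. 0.080 = jaw face touches the forked end of a plate lying against the end stop (travel ends at 0.084 without a plate). Slides with 2 to 3 N while the tab is pressed, pushing along a plate short of the stop. Let go, it clicks to the nearest notch (every 8 mm; the last at 0.080) and is locked.
- lock_tab (a joint): Travel of the lock tab towards the post (clamp's -y), m. 0 = released, its tooth between the pins of the side rail, carriage locked; over 0.003 = carriage free; 0.006 = fully pressed. Spring, 9 N at the start to 12 N fully pressed; springs back by itself.
- dish: Bystander: shallow glass dish, 58 across, 14 high, loose; origin at the centre of its underside.
- small_beaker: Bystander: small glass beaker, 47 across, 56 high, loose; origin at the centre of its underside.
- jar: Bystander: amber glass jar with a cap, 43 across, 111 high, loose; origin at the centre of its underside.

How it is judged:
On the way, in this order (a step that is already met when the one before it is completed fails the run):
1. the plate lies flat in the clamp bed with its fork towards the carriage, within 20 mm of the stop, and the fingers are off it (x of plate_fork in the frame of clamp between 0.01 and 0.035 m and z of plate_center in the frame of clamp between 0.025 and 0.033 m and angle between the x axis of plate_center and the x axis of clamp, either way round below 0.12 rad and contact force between the fingers and plate below 0.1 N and y of plate_center in the frame of clamp between -0.008 and 0.008 m), for 0.2 s.
2. the carriage is brought past half-way with its lock tab held pressed (value of joint carriage above 0.045 m and value of joint lock_tab above 0.002 m).
At the end, for the whole second after the job is handed in: The carriage is home (travel over 76.5 of 80 mm), its lock tab sprung back (under 1.5 mm), and the plate lies flat and still in the clamp bed, fork towards the carriage, within 4 mm of its clamped place along the bed and between its side walls (value of joint carriage above 0.0765 m and value of joint lock_tab below 0.0015 m and x of plate_center in the frame of clamp between -0.059 and -0.051 m and z of plate_center in the frame of clamp between 0.025 and 0.032 m and x of plate_fork in the frame of clamp above 0 m and angle between plate_center's own z axis and vertical below 0.08 rad and linear speed of plate below 0.02 m/s and y of plate_center in the frame of clamp between -0.008 and 0.008 m); the robot touches nothing.
It fails at once if the dish, the small beaker or the jar is moved more than 30 mm (distance of any of dish, small_beaker, jar from where it was at the start of the episode above 0.03 m).
It also fails if it takes over 58 s, if anything falls off the work surface, if the arm or the gripper's body presses on something with over 40 N, if the wrist force passes 120 N, or if a joint passes its speed limit or range.

## Working session

There is one attempt and no reset: what is moved stays moved. The work goes in short steps, Python scripts to look and compute and a shell command to move; the robot and the scene stay as the last step left them, time stands still between calls to the robot, and variables do not carry over. Pictures are saved under pics/ and viewed, and the job is handed in when it is done.

```bash
mkdir -p pics; python3 - <<'E'
from workcell import *
import cv2,numpy as np
print(read_state())
for n in("scene","top"):
    p,d=read_camera(n); cv2.imwrite(f"pics/{n}0.png",p); np.save(f"{n}0.npy",d); print(n,get_calibration(n))
E
```

```text
{'time': 0.0, 'q': array([ 1.19914191e+00,  2.64773696e-01,  1.60542230e+00, -2.81479376e-05,
        1.27368955e+00, -3.69078650e-02]), 'joint_vel': array([ 6.34396332e-04,  1.16952522e-03, -1.13420219e-03,  3.33886394e-05,
        7.99611923e-04, -1.33526781e-03]), 'joint_torque': array([-6.49980084e-04, -5.15100861e+01, -3.67320800e+01, -7.16321688e-05,
        1.29445075e-02, -1.14769676e-05]), 'tool_pos': array([0.22149958, 0.6368257 , 0.2299221 ]), 'tcp_rot': array([ 0.26092201,  1.55522677, -0.26447115]), 'wrist_force': array([ 0.2718995 , -0.02793897, -0.25420469]), 'torque': array([-0.01670312, -0.04764416, -0.00447898]), 'width': 0.9978989203468643}
scene {'K': array([[445.17319758,   0.        , 315.7380726 ],
       [  0.        , 445.17319758, 241.51575561],
       [  0.        ,   0.        ,   1.        ]]), 'eye': array([-0.19513697,  0.54453754,  0.53917559]), 'orientation': array([-1.07368944,  2.08417814, -1.21975455])}
top {'K': array([[474.28766309,   0.        , 323.62562496],
       [  0.        , 474.28766309, 239.90010682],
       [  0.        ,   0.        ,   1.        ]]), 'eye': array([0.42623341, 0.05400209, 1.25522563]), 'orientation': array([-2.15488307,  2.18551675, -0.11403191])}
```

View pics/scene0.png

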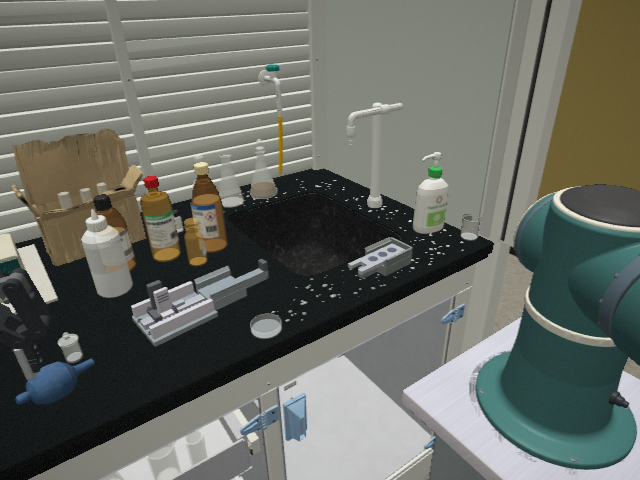

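View pics/top0.png

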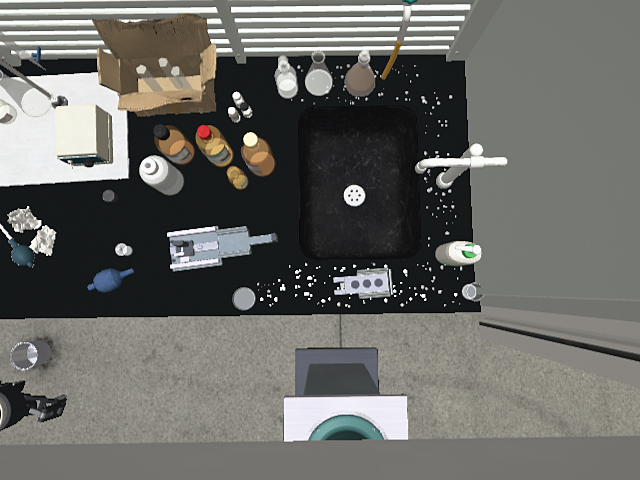

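The top view shows the holder at (365,283) with the fork pointing left. The clamp is at (215,247), with its stop at the right (275,238) and its carriage at the left (180,247). The dish is at (243,298).

```bash
cat > h.py <<'E'
import numpy as np,cv2
from scipy.spatial.transform import Rotation as R
from workcell import *
def unproj(n,u,v,z=None,d=None):
    c=get_calibration(n);K=c['K'];r=R.from_rotvec(c['orientation']).as_matrix()
    ray=r@np.array([(u-K[0,2])/K[0,0],(v-K[1,2])/K[1,1],1])
    t=d if d is not None else (z-c['eye'][2])/ray[2]
    return c['eye']+t*ray
def cloud(n,d):
    c=get_calibration(n);K=c['K'];r=R.from_rotvec(c['orientation']).as_matrix()
    v,u=np.mgrid[:480,:640]
    P=np.stack([(u-K[0,2])/K[0,0]*d,(v-K[1,2])/K[1,1]*d,d],-1)
    return P@r.T+c['eye']
E
python3 - <<'E'
from h import *
p=cv2.imread('pics/top0.png')
def crop(x,y,w,h,s,name): cv2.imwrite(name,cv2.resize(p[y:y+h,x:x+w],None,fx=s,fy=s,interpolation=cv2.INTER_CUBIC))
crop(325,255,80,60,10,'pics/holder.png')
crop(160,215,125,60,6.4,'pics/clamp.png')
q=cloud('top',np.load('top0.npy'))
for u,v in [(354,284),(367,283),(378,283),(300,300),(345,285),(275,238),(180,247),(240,240)]:print(u,v,q[v,u].round(4))
E
```

```text
354 284 [ 0.4367 -0.0268  0.0309]
367 283 [ 0.4388 -0.0602  0.0314]
378 283 [ 0.4384 -0.0881  0.0346]
300 300 [ 0.3971  0.114  -0.0033]
345 285 [ 0.4345 -0.0035  0.0335]
275 238 [0.5571 0.1745 0.0441]
180 247 [0.5383 0.4212 0.033 ]
240 240 [0.5554 0.268  0.0225]
```

View pics/holder.png

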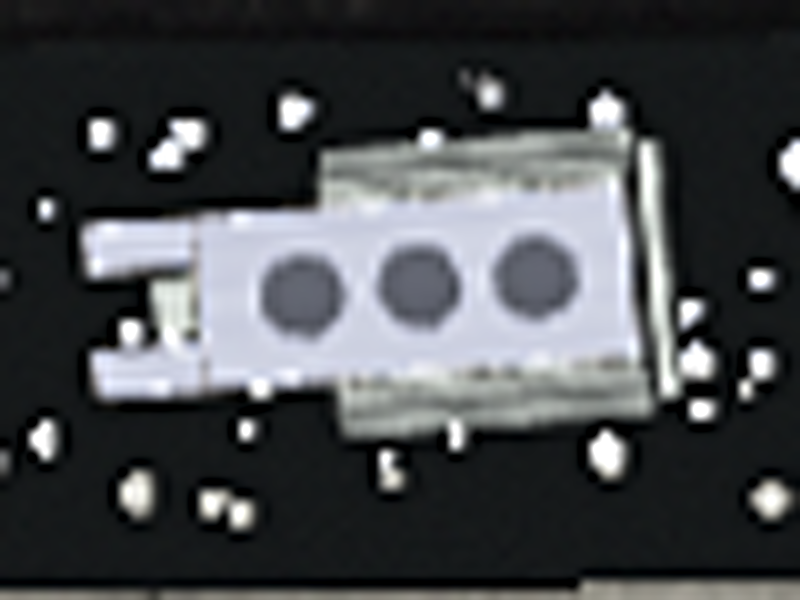

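View pics/clamp.png

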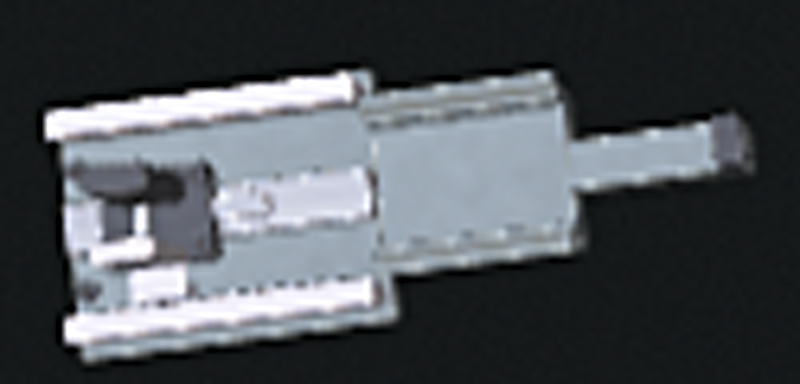

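```bash
python3 - <<'E'
from h import *
def C(pts,x0,y0,s,z): return np.array([unproj('top',x0+(a+.5)/s-.5,y0+(b+.5)/s-.5,z) for a,b in pts])
np.set_printoptions(suppress=True,precision=4)
c=C([(82,222),(96,402),(612,178),(638,360)],325,255,10,.034);print(c)
f=c[:2].mean(0);p=c[2:].mean(0);d=f-p;print('plate ctr',(f+p)/2,'len',np.linalg.norm(d),'yaw',np.arctan2(d[1],d[0]))
dd=C([(302,295),(419,286),(536,276)],325,255,10,.034);print('discs',dd, np.arctan2(*(dd[0]-dd[2])[[1,0]]))
s=C([(712,118),(718,170)],160,215,6.4,.044);print('stop face',s)
r=C([(45,107),(352,72),(50,138),(355,98)],160,215,6.4,.038);print('rail+x',r)
r2=C([(65,315),(378,280),(70,342),(380,305)],160,215,6.4,.038);print('rail-',r2)
for a,b in((0,1),(2,3)):
  print(np.arctan2(*(r[a]-r[b])[[1,0]]),np.arctan2(*(r2[a]-r2[b])[[1,0]]))
print('dish',unproj('top',243.5,299,.014))
q=cloud('top',np.load('top0.npy'))
# carriage high points
m=(q[...,2]>.06)&(q[...,0]>.48)&(q[...,0]<.62)&(q[...,1]>.3)&(q[...,1]<.5)
print(m.sum());
for v,u in np.argwhere(m): print(u,v,q[v,u].round(3),end=';')
E
```

```text
[[ 0.456   0.0276  0.034 ]
 [ 0.41    0.0248  0.034 ]
 [ 0.4654 -0.1088  0.034 ]
 [ 0.4187 -0.1142  0.034 ]]
plate ctr [ 0.4375 -0.0427  0.034 ] len 0.1380042596415935 yaw 1.636263224701647
discs [[ 0.4365 -0.0285  0.034 ]
 [ 0.4384 -0.0586  0.034 ]
 [ 0.4405 -0.0886  0.034 ]] 1.6372150134356172
stop face [[0.5701 0.1852 0.044 ]
 [0.5491 0.1828 0.044 ]]
rail+x [[0.5791 0.4549 0.038 ]
 [0.5916 0.3312 0.038 ]
 [0.5664 0.4527 0.038 ]
 [0.581  0.3299 0.038 ]]
rail- [[0.495  0.4453 0.038 ]
 [0.5072 0.32   0.038 ]
 [0.4841 0.4431 0.038 ]
 [0.4972 0.3191 0.038 ]]
1.6716594273504748 1.6685330312778859
1.6886520195175616 1.6759005384173962
dish [0.4022 0.2599 0.014 ]
123
176 240 [0.551 0.416 0.085];177 240 [0.55  0.411 0.092];178 240 [0.551 0.41  0.086];179 240 [0.551 0.408 0.087];180 240 [0.55  0.405 0.089];181 240 [0.551 0.404 0.084];182 240 [0.551 0.402 0.083];183 240 [0.551 0.4   0.08 ];173 241 [0.548 0.422 0.087];174 241 [0.549 0.42  0.086];175 241 [0.548 0.418 0.087];176 241 [0.548 0.414 0.09 ];177 241 [0.548 0.413 0.087];178 241 [0.548 0.41  0.087];179 241 [0.548 0.407 0.088];180 241 [
[... 2312 characters left out ...]
178 254 [0.516 0.409 0.09 ];179 254 [0.516 0.407 0.087];180 254 [0.516 0.405 0.087];181 254 [0.516 0.401 0.09 ];182 254 [0.516 0.4   0.086];183 254 [0.516 0.397 0.086];184 254 [0.516 0.396 0.083];185 254 [0.517 0.397 0.07 ];186 254 [0.518 0.397 0.063];174 255 [0.514 0.42  0.085];175 255 [0.514 0.417 0.088];176 255 [0.514 0.415 0.086];177 255 [0.514 0.412 0.087];179 255 [0.514 0.408 0.082];180 255 [0.514 0.407 0.079];181 255 [0.514 0.404 0.08 ];182 255 [0.514 0.402 0.081];183 255 [0.514 0.401 0.076];184 255 [0.514 0.399 0.073];185 255 [0.515 0.399 0.064];176 256 [0.512 0.417 0.08 ];177 256 [0.512 0.415 0.077];178 256 [0.512 0.414 0.073];179 256 [0.512 0.411 0.073];180 256 [0.513 0.411 0.065];
```

```bash
cat >> h.py <<'E'
def st():
    s=read_state();M=R.from_rotvec(s['tcp_rot']).as_matrix()
    y=M[:,1]
    print('t %.2f'%s['time'],'pos',s['tool_pos'].round(4),'x',M[:,0].round(3),'yaw_y %.4f'%np.arctan2(y[1],y[0]),'F',s['wrist_force'].round(2),'w %.3f'%s['width'],'q',s['q'].round(2))
    return s
E
python3 - <<'E'
from h import *
st(); c=get_calibration('wrist');print(c, R.from_rotvec(c['orientation']).as_matrix().round(3))
E
```

```text
t 0.10 pos [0.2215 0.6369 0.2301] x [-0.001 -0.002 -1.   ] yaw_y 1.2360 F [-0.03  0.06 -0.3 ] w 0.998 q [ 1.2   0.26  1.61  0.    1.27 -0.04]
{'K': array([[371.64829954,   0.        , 320.5045555 ],
       [  0.        , 371.64829954, 241.28299121],
       [  0.        ,   0.        ,   1.        ]]), 'eye': array([0.15255967, 0.66160429, 0.37355935]), 'orientation': array([2.35687365, 1.67316622, 0.24503611])} [[ 0.33   0.904  0.273]
 [ 0.944 -0.315 -0.098]
 [-0.002  0.29  -0.957]]
```

```bash
python3 -m creep '[[0,[22,-35,0],-0.12],[0,[22,-35,0],-0.12],[0,[22,-35,0],-0.12],[0,[22,-35,0],-0.12],[0,[22,-35,0],-0.12],[0,[22,-35,0],-0.12],[0,[22,-35,0],-0.12],[0,[22,-35,0],-0.12]]'
python3 - <<'E'
from h import *
st(); c=get_calibration('wrist');p,d=read_camera('wrist');cv2.imwrite('pics/w1.png',p);np.save('w1.npy',d);print(c);st()
import pickle;pickle.dump(c,open('w1.pkl','wb'))
E
```

```text
time: 0.77
tool_pos: [0.3981, 0.3555, 0.2309]
tcp_rot: [1.007, 1.325, -1.008]
wrist_force: [0.6, -0.1, -0.1]
width: 0.999
t 0.77 pos [0.3981 0.3555 0.2309] x [-0. -0. -1.] yaw_y 0.2704 F [ 0.62 -0.09 -0.12] w 0.999 q [ 0.68 -0.    1.9  -0.    1.24  0.41]
{'K': array([[371.64829954,   0.        , 320.5045555 ],
       [  0.        , 371.64829954, 241.28299121],
       [  0.        ,   0.        ,   1.        ]]), 'eye': array([0.37895016, 0.42676856, 0.37433989]), 'orientation': array([2.82382006, 0.38181402, 0.05675862])}
t 0.82 pos [0.4019 0.3494 0.2308] x [ 0.003 -0.006 -1.   ] yaw_y 0.2613 F [ 2.03 -4.57 -0.38] w 1.002 q [ 0.67 -0.    1.91 -0.01  1.24  0.41]
```

View pics/w1.png

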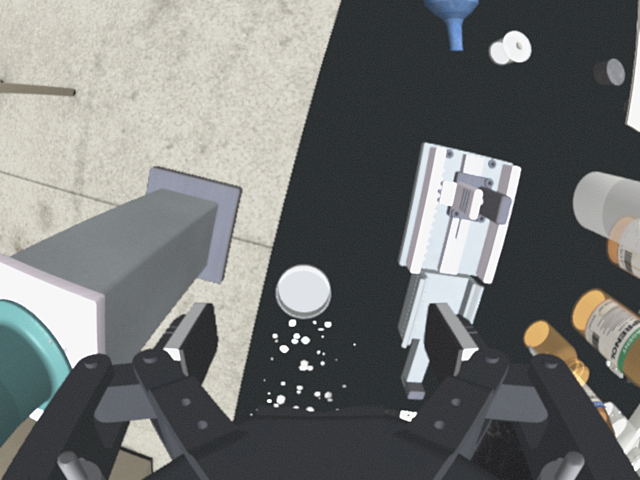

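The wrist picture shows the clamp at (460,210), with the carriage at (475,200) and the end stop at (415,383). The dish is at (303,291). I'll enlarge the clamp.

```bash
cat >> h.py <<'E'
def wun(c,u,v,z):
    K=c['K'];x=(u-K[0,2])/K[0,0];y=(v-K[1,2])/K[1,1];t=np.hypot(x,y)
    ray=R.from_rotvec(c['orientation']).as_matrix()@np.array([x/t*np.sin(t),y/t*np.sin(t),np.cos(t)])
    return c['eye']+(z-c['eye'][2])/ray[2]*ray
def wcloud(c,d):
    K=c['K'];v,u=np.mgrid[:480,:640];x=(u-K[0,2])/K[0,0];y=(v-K[1,2])/K[1,1];t=np.hypot(x,y)+1e-9
    P=np.stack([x/t*np.tan(t)*d,y/t*np.tan(t)*d,d],-1)
    return P@R.from_rotvec(c['orientation']).as_matrix().T+c['eye']
E
python3 - <<'E'
from h import *
p=cv2.imread('pics/w1.png')
cv2.imwrite('pics/w1c.png',cv2.resize(p[135:285,390:530],None,fx=4,fy=4,interpolation=cv2.INTER_CUBIC))
cv2.imwrite('pics/w1d.png',cv2.resize(p[260:410,390:530],None,fx=4,fy=4,interpolation=cv2.INTER_CUBIC))
E
```

```text
(no output)
```

View pics/w1c.png

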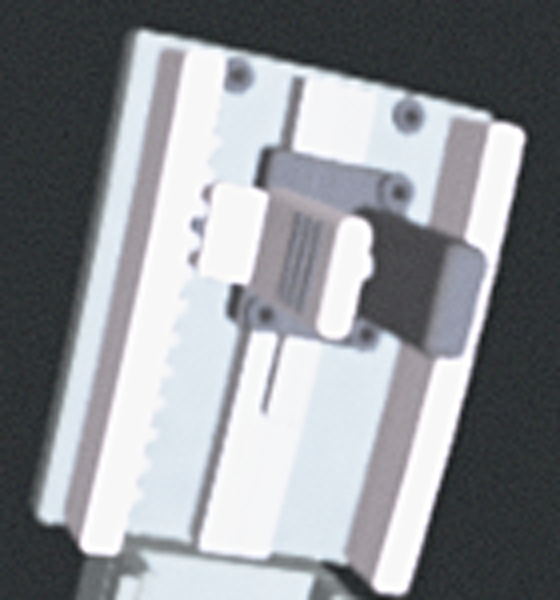

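View pics/w1d.png

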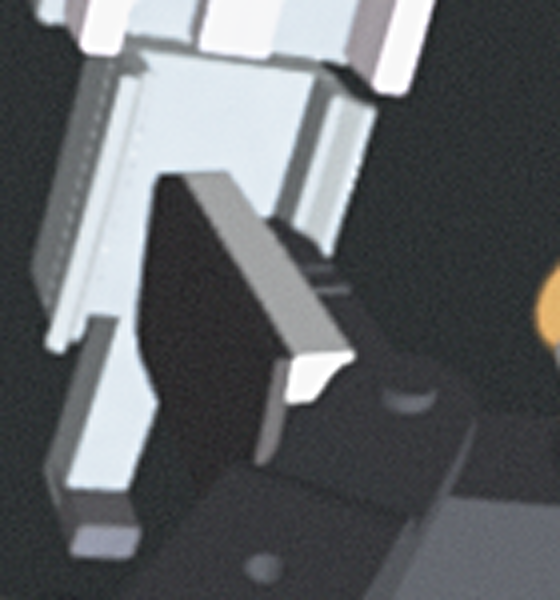

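```bash
python3 - <<'E'
from h import *
import pickle;c=pickle.load(open('w1.pkl','rb'));np.set_printoptions(suppress=True,precision=4)
def C(pts,x0,y0,z): return np.array([wun(c,x0+(a+.5)/4-.5,y0+(b+.5)/4-.5,z) for a,b in pts])
yaw=1.674;u=np.array([np.cos(yaw),np.sin(yaw)]);w=np.array([-u[1],u[0]])
def loc(P):
    for p in P: 
        dd=p[:2]-[.5467,.3083]; print(p,'loc x %.4f y %.4f'%(dd@u,dd@w))
for nm,a in [('stop top face edge',C([(75,527),(138,526)],390,260,.044)),('stop bottom',C([(65,490),(133,490)],390,260,.024)),
 ('railL outer',C([(185,52),(80,552)],390,135,.038)),('railR outer',C([(525,130),(410,595)],390,135,.038)),
 ('tab outer',C([(340,215),(318,325)],390,135,.088)),('post outer',C([(487,255),(465,350)],390,135,.088)),('bedwall L inner top',C([(55,345),(120,75)],390,260,.046))]:
  print(nm);loc(a)
d=np.load('w1.npy');q=wcloud(c,d);m=(q[...,2]>.075)&(q[...,2]<.1)&(q[...,0]>.48)&(q[...,0]<.6)&(q[...,1]>.36)&(q[...,1]<.46)
P=q[m][:,:2]-[.5467,.3083];X=np.c_[P@u,P@w];print(len(X),np.percentile(X,[1,5,50,95,99],axis=0))
h=np.histogram(X[:,1],bins=np.arange(-.03,.03,.002));print(h)
E
```

```text
stop top face edge
[0.5516 0.1825 0.044 ] loc x -0.1256 y 0.0080
[0.5706 0.1863 0.044 ] loc x -0.1238 y -0.0112
stop bottom
[0.5532 0.181  0.024 ] loc x -0.1273 y 0.0066
[0.5745 0.1851 0.024 ] loc x -0.1254 y -0.0150
railL outer
[0.4849 0.4441 0.038 ] loc x 0.1415 y 0.0475
[0.5    0.3207 0.038 ] loc x 0.0171 y 0.0452
railR outer
[0.5783 0.4562 0.038 ] loc x 0.1438 y -0.0466
[0.5945 0.3319 0.038 ] loc x 0.0186 y -0.0499
tab outer
[0.5122 0.4207 0.088 ] loc x 0.1153 y 0.0227
[0.5157 0.3974 0.088 ] loc x 0.0918 y 0.0217
post outer
[0.5493 0.4235 0.088 ] loc x 0.1143 y -0.0145
[0.5521 0.4024 0.088 ] loc x 0.0931 y -0.0150
bedwall L inner top
[0.5208 0.2426 0.046 ] loc x -0.0627 y 0.0325
[0.5091 0.3201 0.046 ] loc x 0.0156 y 0.0362
970 [[ 0.0901 -0.0144]
 [ 0.0915 -0.0128]
 [ 0.1031 -0.0037]
 [ 0.1144  0.0227]
 [ 0.1154  0.0234]]
(array([  0,   0,   0,   0,   0,   0,   0,  19,  53,  67,  52,  74, 158,
       122,   0,   0,   0,   0,   0,   0,   0,   1,  22,  53,  70, 152,
       126,   1,   0]), array([-0.03 , -0.028, -0.026, -0.024, -0.022, -0.02 , -0.018, -0.016,
       -0.014, -0.012, -0.01 , -0.008, -0.006, -0.004, -0.002,  0.   ,
        0.002,  0.004,  0.006,  0.008,  0.01 ,  0.012,  0.014,  0.016,
        0.018,  0.02 ,  0.022,  0.024,  0.026,  0.028]))
```

```bash
python3 -m creep '[[0,[5,-40,-5],-0.026],[0,[5,-40,-5],-0.026],[0,[5,-40,-5],-0.026],[0,[5,-40,-5],-0.026],[0,[5,-40,-5],-0.026],[0,[5,-40,-5],-0.026],[0,[5,-35,-5],-0.026],[0,[2,-10,0],-0.028]]'
python3 - <<'E'
from h import *
read_camera('top')
st(); c=get_calibration('wrist');p,d=read_camera('wrist');cv2.imwrite('pics/w2.png',p);np.save('w2.npy',d);st()
import pickle;pickle.dump(c,open('w2.pkl','wb'))
E
```

```text
time: 1.48
tool_pos: [0.4338, 0.0686, 0.1949]
tcp_rot: [1.161, 1.238, -1.166]
wrist_force: [-0.1, 0.8, 0.2]
width: 0.998
t 1.53 pos [0.4345 0.069  0.1954] x [-0.001 -0.002 -1.   ] yaw_y 0.0596 F [1.07 0.35 0.43] w 1.001 q [ 0.1  -0.17  2.12 -0.    1.19  0.04]
t 1.58 pos [0.4346 0.071  0.1958] x [-0.001 -0.    -1.   ] yaw_y 0.0619 F [-1.53  0.33  0.23] w 1.000 q [ 0.11 -0.17  2.12  0.    1.19  0.04]
```

View pics/w2.png

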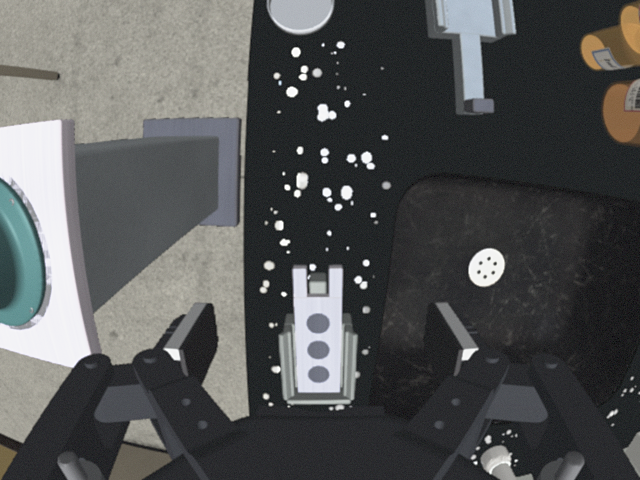

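```bash
python3 - <<'E'
from h import *
import pickle;c=pickle.load(open('w2.pkl','rb'));np.set_printoptions(suppress=True,precision=4)
p=cv2.imread('pics/w2.png')
g=cv2.cvtColor(p,cv2.COLOR_BGR2GRAY)
cv2.imwrite('pics/w2c.png',cv2.resize(p[255:415,265:385],None,fx=3.75,fy=3.75,interpolation=cv2.INTER_CUBIC))
cv2.imwrite('pics/w2d.png',cv2.resize(p[0:120,410:530],None,fx=5,fy=5,interpolation=cv2.INTER_CUBIC))
for u,v in [(318,323),(318,349.5),(318,374.5)]: print(wun(c,u,v,.034))
# disc centroid
sub=g[300:390,300:336].astype(float)
n,l,s,ce=cv2.connectedComponentsWithStats(((sub<140)).astype(np.uint8))
for i in range(1,n):
  if s[i,4]>200: P=wun(c,ce[i][0]+300,ce[i][1]+300,.034);print(ce[i]+300,P)
q=wcloud(c,np.load('w2.npy'));print(q[323,330],q[355,330],q[270,300])
E
```

```text
[ 0.4381 -0.0295  0.034 ]
[ 0.4398 -0.0594  0.034 ]
[ 0.4415 -0.0904  0.034 ]
[317.6012 322.9517] [ 0.4378 -0.0295  0.034 ]
[317.8322 349.6469] [ 0.4396 -0.0596  0.034 ]
[318.1935 373.9315] [ 0.4416 -0.0896  0.034 ]
[ 0.4492 -0.028   0.0356] [ 0.4518 -0.0647  0.0349] [0.4194 0.0233 0.035 ]
```

View pics/w2c.png

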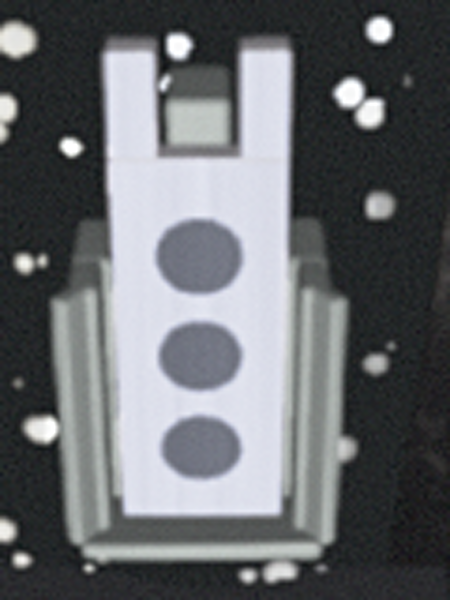

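View pics/w2d.png

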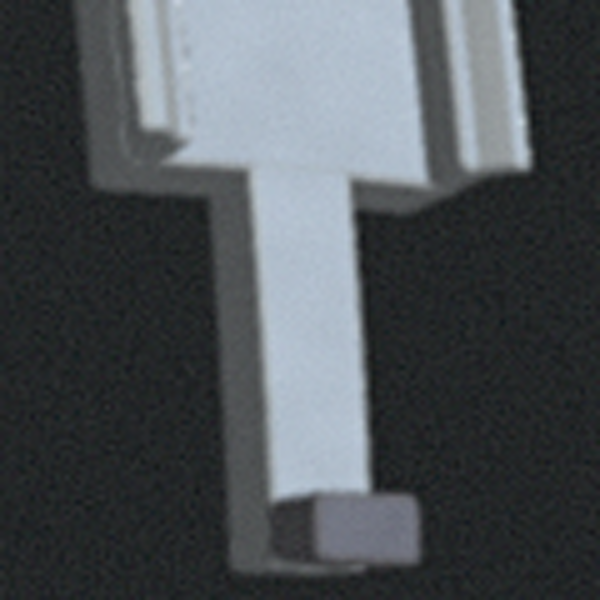

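```bash
python3 - <<'E'
from h import *
import pickle;c=pickle.load(open('w2.pkl','rb'));np.set_printoptions(suppress=True,precision=4)
def C(pts,x0,y0,s,z): return np.array([wun(c,x0+(a+.5)/s-.5,y0+(b+.5)/s-.5,z) for a,b in pts])
print('fork',C([(104,52),(157,52),(239,50),(292,50)],265,255,3.75,.034))
print('plain',C([(124,515),(282,515)],265,255,3.75,.034))
print('stop top',C([(314,493),(419,494)],410,0,5,.044))
L=C([(270,498),(250,172)],410,0,5,.024);Rr=C([(370,490),(351,180)],410,0,5,.024);print('spine',L,Rr)
for A in(L,Rr): d=A[1]-A[0];print(np.arctan2(d[1],d[0]))
print('bed end edge',C([(165,163),(430,183)],410,0,5,.024))
print('wall tops',C([(135,130),(176,130),(460,168),(530,168)],410,0,5,.046))
E
```

```text
fork [[0.4126 0.0239 0.034 ]
 [0.425  0.0247 0.034 ]
 [0.4442 0.0263 0.034 ]
 [0.4566 0.027  0.034 ]]
plain [[ 0.4216 -0.1154  0.034 ]
 [ 0.4655 -0.1128  0.034 ]]
stop top [[0.553  0.1832 0.044 ]
 [0.5726 0.1863 0.044 ]]
spine [[0.5529 0.1837 0.024 ]
 [0.5462 0.2431 0.024 ]] [[0.5723 0.1883 0.024 ]
 [0.5658 0.2456 0.024 ]]
1.6839035495474748
1.6835010182361785
bed end edge [[0.5303 0.2418 0.024 ]
 [0.5818 0.2486 0.024 ]]
wall tops [[0.518  0.2398 0.046 ]
 [0.525  0.2411 0.046 ]
 [0.577  0.2453 0.046 ]
 [0.5909 0.2487 0.046 ]]
```

```bash
python3 -m creep '[[0,[1,-20,-10],0],[0,[1,-30,-15],0],[0,[0,-25,-20],0],[0,[0,-10,-30],0],[0,[0,0,-30],0],[0,[0,0,-30],0],[0,[0,0,-25],0],[0,[0,0,-15],0]]' 40 && python3 -m creep '[[0,[0,0,0],0],[255,[0,0,0],0],[255,[0,0,0],0],[255,[0,0,0],0],[255,[0,0,0],0],[255,[0,0,0],0],[255,[0,0,0],0],[255,[0,0,0],0]]' 40
python3 - <<'E'
from h import *
st(); p,d=read_camera('wrist');cv2.imwrite('pics/w3.png',p)
E
```

```text
time: 2.25
tool_pos: [0.4349, -0.0108, 0.0185]
tcp_rot: [1.158, 1.244, -1.161]
wrist_force: [-0.5, -1.5, -0.1]
width: 1.002
time: 2.92
tool_pos: [0.4385, -0.0122, 0.0233]
tcp_rot: [1.163, 1.237, -1.158]
wrist_force: [-1.1, 2.0, 5.9]
width: 0.503
t 2.92 pos [ 0.4385 -0.0122  0.0233] x [ 0.003  0.    -1.   ] yaw_y 0.0657 F [-1.12  2.02  5.86] w 0.503 q [-0.09  0.06  2.28  0.    0.81 -0.15]
```

View pics/w3.png

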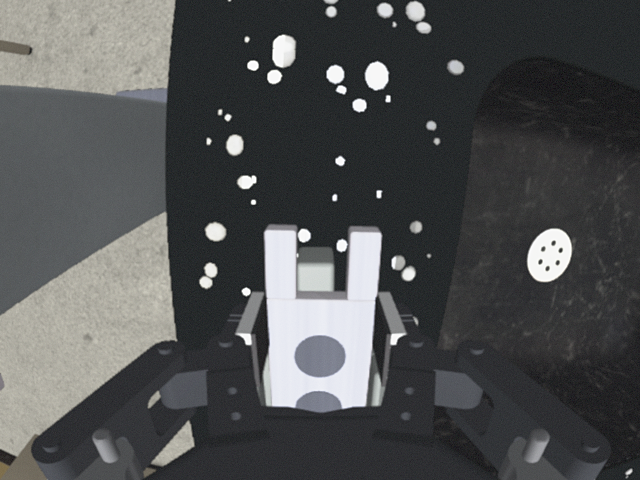

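```bash
python3 -m creep '[[255,[0,0,10],0],[255,[0,0,25],0],[255,[0,0,25],0],[255,[0,15,0],0.01],[255,[0,30,0],0.01],[255,[0,35,0],0.01],[255,[0,35,0],0.01],[255,[0,30,0],0.01]]' 40 && python3 -m creep '[[255,[0,15,0],0],[255,[0,9,0],0],[255,[0,0,-20],0],[255,[0,0,-20],0],[255,[0,0,-15],0],[255,[0,0,-5],0],[255,[0,0,0],0],[255,[0,0,0],0]]' 40
python3 - <<'E'
from h import *
st(); p,d=read_camera('scene');cv2.imwrite('pics/s4.png',p[180:420,120:440]);p,d=read_camera('wrist');cv2.imwrite('pics/w4.png',p);st()
E
```

```text
time: 3.63
tool_pos: [0.437, 0.1343, 0.0826]
tcp_rot: [1.125, 1.261, -1.122]
wrist_force: [2.2, -0.9, -1.6]
width: 0.504
time: 4.3
tool_pos: [0.4371, 0.1562, 0.0218]
tcp_rot: [1.124, 1.261, -1.124]
wrist_force: [0.1, -0.1, -1.0]
width: 0.5
t 4.30 pos [0.4371 0.1562 0.0218] x [ 0. -0. -1.] yaw_y 0.1154 F [ 0.1  -0.12 -0.95] w 0.500 q [ 0.29  0.11  2.23 -0.    0.81  0.17]
t 4.40 pos [0.438  0.1566 0.0225] x [ 0.002  0.001 -1.   ] yaw_y 0.1155 F [-0.23 -0.28 -1.19] w 0.499 q [ 0.29  0.11  2.22 -0.    0.81  0.17]
```

View pics/w4.png

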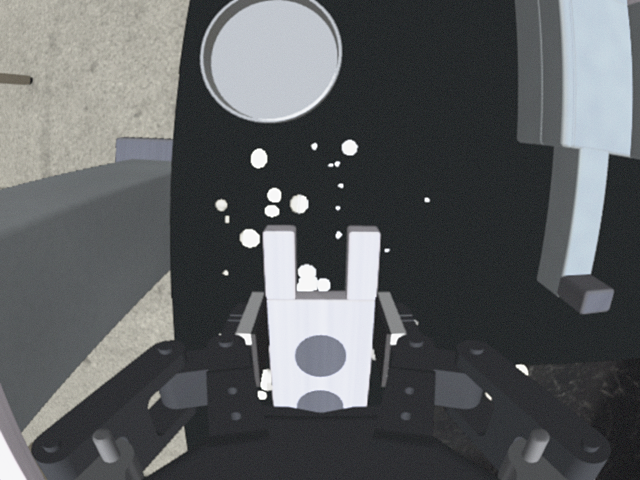

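View pics/s4.png

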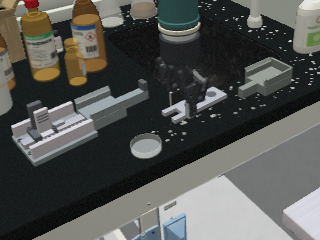

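```bash
python3 -m creep '[[255,[0,0,-8],0],[255,[0,0,-8],0],[255,[0,0,-4],0],[255,[0,0,-1],0],[255,[0,0,-1],0],[255,[0,0,0],0],[255,[0,0,0],0],[255,[0,0,0],0]]' 40
```

```text
time: 5.07
tool_pos: [0.4362, 0.1563, -0.0006]
tcp_rot: [1.122, 1.263, -1.125]
wrist_force: [-3.2, -1.5, 5.5]
width: 0.5
```

```bash
python3 -m creep '[[0,[0,0,0],0],[0,[0,0,0],0],[0,[0,0,0],0],[0,[0,0,0],0],[0,[0,0,15],0],[0,[0,0,25],0],[0,[0,-5,30],0],[0,[0,-30,30],0]]' && python3 -m creep '[[0,[0,-30,10],0],[0,[0,-25,0],0],[0,[0,-15,0],0],[0,[0,0,0],0],[0,[0,0,0],0],[0,[0,0,0],0],[0,[0,0,0],0],[0,[0,0,0],0]]'
python3 - <<'E'
from h import *
st(); c=get_calibration('wrist');p,d=read_camera('wrist');cv2.imwrite('pics/w5.png',p);st()
import pickle;pickle.dump(c,open('w5.pkl','wb'))
E
```

```text
time: 5.73
tool_pos: [0.4369, 0.1241, 0.0997]
tcp_rot: [1.122, 1.264, -1.12]
wrist_force: [1.7, -0.7, 1.1]
width: 1.002
time: 6.4
tool_pos: [0.4366, 0.0528, 0.1084]
tcp_rot: [1.122, 1.263, -1.123]
wrist_force: [-0.5, 0.5, -0.3]
width: 0.999
t 6.40 pos [0.4366 0.0528 0.1084] x [-0.001  0.    -1.   ] yaw_y 0.1172 F [-0.46  0.47 -0.34] w 0.999 q [ 0.06 -0.07  2.21  0.    1.   -0.05]
t 6.45 pos [0.4367 0.0528 0.1085] x [-0.001  0.    -1.   ] yaw_y 0.1173 F [ 0.55 -0.32 -0.38] w 0.999 q [ 0.06 -0.07  2.21  0.    1.   -0.05]
```

View pics/w5.png

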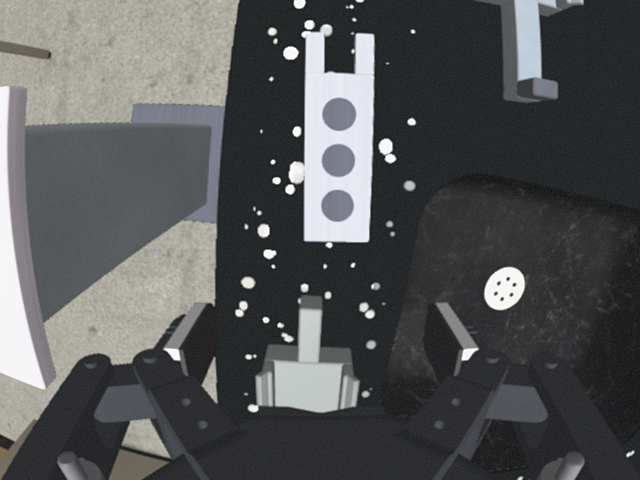

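```bash
python3 - <<'E'
from h import *
import pickle;c=pickle.load(open('w5.pkl','rb'));np.set_printoptions(suppress=True,precision=4)
p=cv2.imread('pics/w5.png');g=cv2.cvtColor(p,cv2.COLOR_BGR2GRAY)
cv2.imwrite('pics/w5c.png',cv2.resize(p[0:110,490:600],None,fx=5,fy=5,interpolation=cv2.INTER_CUBIC))
cv2.imwrite('pics/w5d.png',cv2.resize(p[25:250,290:390],None,fx=2.6,fy=2.6,interpolation=cv2.INTER_CUBIC))
n,l,s,ce=cv2.connectedComponentsWithStats((g[90:230,312:365]<160).astype(np.uint8))
D=[wun(c,ce[i][0]+312,ce[i][1]+90,.010) for i in range(1,n) if s[i,4]>300];print(np.array(D));d=D[0]-D[-1];print('yaw',np.arctan2(d[1],d[0]))
print('plain',wun(c,304.5,240.5,.01),wun(c,369,241.5,.01),'fork',wun(c,306,34,.01),wun(c,374,35,.01))
E
```

```text
[[0.4388 0.1395 0.01  ]
 [0.4419 0.1095 0.01  ]
 [0.4451 0.0796 0.01  ]]
yaw 1.6746334083565901
plain [0.4262 0.0528 0.01  ] [0.47   0.0572 0.01  ] fork [0.4118 0.1902 0.01  ] [0.4553 0.1954 0.01  ]
```

View pics/w5c.png

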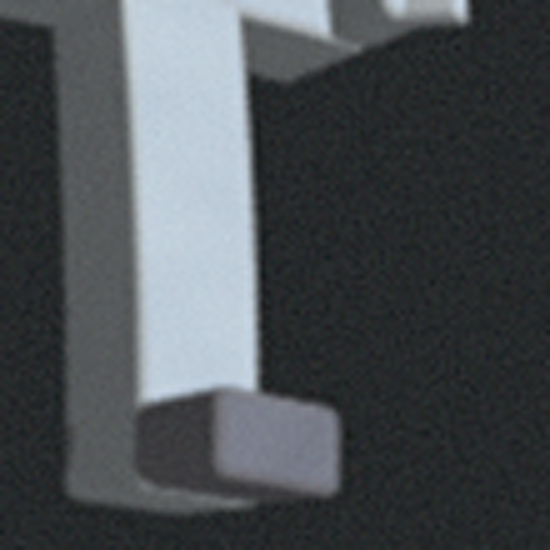

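```bash
python3 - <<'E'
from h import *
import pickle;c=pickle.load(open('w5.pkl','rb'));np.set_printoptions(suppress=True,precision=4)
def C(pts,x0,y0,s,z): return np.array([wun(c,x0+(a+.5)/s-.5,y0+(b+.5)/s-.5,z) for a,b in pts])
print('stop',C([(218,390),(340,407)],490,0,5,.044))
L=C([(140,398),(123,12)],490,0,5,.024);Rr=C([(258,388),(243,17)],490,0,5,.024);print(L,Rr)
for A in(L,Rr): d=A[1]-A[0];print(np.arctan2(d[1],d[0]))
E
python3 -m creep '[[0,[4,15,-15],-0.007],[0,[4,15,-25],-0.006],[0,[0,0,-25],0],[0,[0,0,-20],0],[0,[0,0,-15],0],[0,[0,0,-8],0],[0,[0,0,0],0],[0,[0,0,0],0]]'
```

```text
stop [[0.5534 0.183  0.044 ]
 [0.5726 0.1862 0.044 ]]
[[0.5531 0.1839 0.024 ]
 [0.5464 0.2394 0.024 ]] [[0.572  0.1906 0.024 ]
 [0.566  0.2457 0.024 ]]
1.6911010988585973
1.679754589407727
time: 7.12
tool_pos: [0.4447, 0.0823, 0.0007]
tcp_rot: [1.132, 1.257, -1.133]
wrist_force: [0.5, 0.3, 0.2]
width: 0.995
```

```bash
python3 -m creep '[[255,[0,0,0],0],[255,[0,0,0],0],[255,[0,0,0],0],[255,[0,0,0],0],[255,[0,0,0],0],[255,[0,0,0],0],[255,[0,0,0],0],[255,[0,0,0],0]]' 50
python3 - <<'E'
from h import *
st(); c=get_calibration('wrist');p,d=read_camera('wrist');cv2.imwrite('pics/w6.png',p);
import pickle;pickle.dump(c,open('w6.pkl','wb'))
g=cv2.cvtColor(p,cv2.COLOR_BGR2GRAY);cv2.imwrite('pics/w6.png',p)
E
```

```text
time: 7.78
tool_pos: [0.4459, 0.0821, 0.0021]
tcp_rot: [1.134, 1.255, -1.131]
wrist_force: [-0.8, 1.1, 5.7]
width: 0.493
t 7.78 pos [0.4459 0.0821 0.0021] x [ 0.002  0.    -1.   ] yaw_y 0.1030 F [-0.82  1.08  5.68] w 0.493 q [ 0.13  0.12  2.26 -0.    0.76  0.02]
```

View pics/w6.png

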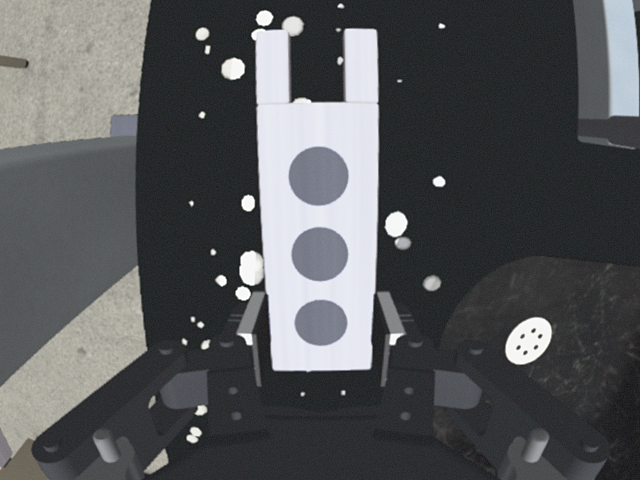

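```bash
python3 - <<'E'
from h import *
import pickle;c=pickle.load(open('w6.pkl','rb'));np.set_printoptions(suppress=True,precision=4)
p=cv2.imread('pics/w6.png');g=cv2.cvtColor(p,cv2.COLOR_BGR2GRAY)
n,l,s,ce=cv2.connectedComponentsWithStats((g[140:355,280:360]<160).astype(np.uint8))
D=[wun(c,ce[i][0]+280,ce[i][1]+140,.010) for i in range(1,n) if s[i,4]>300];print(np.array(D));d=D[0]-D[-1];yaw=np.arctan2(d[1],d[0]);print('yaw',yaw)
ends=[wun(c,272,369,.01),wun(c,370,370,.01),wun(c,257,31,.01),wun(c,377,31,.01)];print(np.array(ends),np.mean(ends,0))
ctr=D[1][:2]+.0153*np.array([np.cos(yaw),np.sin(yaw)]);print('ctr',ctr,'rel tool',ctr-[.4459,.0821])
o=np.array([.563,.1846]);u=np.array([np.cos(1.684),np.sin(1.684)])
t=o+(.070+.006)*u;print('target ctr',t,'shift',t-ctr,'spin',1.684-yaw)
rel=ctr-[.4459,.0821];a=1.684-yaw;rot=np.array([[np.cos(a),-np.sin(a)],[np.sin(a),np.cos(a)]])@rel
print('tool target',t-rot,'tool shift',t-rot-[.4459,.0821])
E
```

```text
[[0.4396 0.1397 0.01  ]
 [0.4431 0.1098 0.01  ]
 [0.4466 0.0799 0.01  ]]
yaw 1.687152185516543
[[0.4275 0.0532 0.01  ]
 [0.4713 0.057  0.01  ]
 [0.4121 0.1917 0.01  ]
 [0.4553 0.1959 0.01  ]] [0.4415 0.1244 0.01  ]
ctr [0.4413 0.125 ] rel tool [-0.0046  0.0429]
target ctr [0.5544 0.2601] shift [0.1131 0.1351] spin -0.00315218551654306
tool target [0.5589 0.2172] tool shift [0.113  0.1351]
```

```bash
python3 -m creep '[[255,[0,0,15],0],[255,[0,0,30],0],[255,[0,0,30],0],[255,[15,15,5],0],[255,[25,30,0],0.005],[255,[25,30,0],0],[255,[25,30,0],0],[255,[15,20,0],0]]' 50 && python3 -m creep '[[255,[8,10,0],0],[255,[0,0,0],0],[255,[0,0,0],0],[255,[0,0,-10],0],[255,[0,0,-10],0],[255,[0,0,-5],0],[255,[0,0,0],0],[255,[0,0,0],0]]' 50
python3 - <<'E'
from h import *
st(); c=get_calibration('wrist');p,d=read_camera('wrist');cv2.imwrite('pics/w7.png',p);st()
import pickle;pickle.dump(c,open('w7.pkl','wb'))
p,d=read_camera('top');cv2.imwrite('pics/t7.png',cv2.resize(p[210:280,160:290],None,fx=6,fy=6,interpolation=2))
E
```

```text
time: 8.5
tool_pos: [0.5526, 0.2096, 0.0818]
tcp_rot: [1.132, 1.257, -1.126]
wrist_force: [0.6, -0.5, -0.7]
width: 0.493
time: 9.17
tool_pos: [0.5566, 0.2161, 0.0546]
tcp_rot: [1.128, 1.259, -1.132]
wrist_force: [0.5, -0.3, -1.0]
width: 0.493
t 9.17 pos [0.5566 0.2161 0.0546] x [-0.002 -0.001 -1.   ] yaw_y 0.1073 F [ 0.45 -0.28 -0.99] w 0.493 q [ 0.33  0.29  1.93 -0.    0.93  0.22]
t 9.22 pos [0.5573 0.2165 0.0553] x [-0.001 -0.    -1.   ] yaw_y 0.1075 F [ 0.08  1.14 -1.36] w 0.492 q [ 0.33  0.29  1.93 -0.    0.93  0.22]
```

View pics/w7.png

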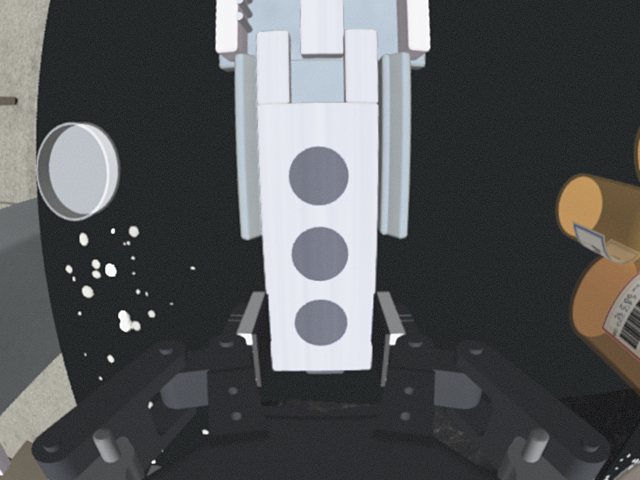

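View pics/t7.png

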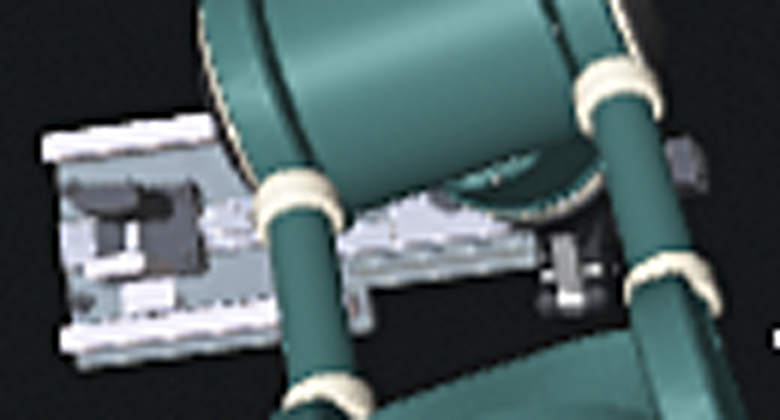

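```bash
python3 - <<'E'
from h import *
import pickle;c=pickle.load(open('w7.pkl','rb'));np.set_printoptions(suppress=True,precision=4)
p=cv2.imread('pics/w7.png');g=cv2.cvtColor(p,cv2.COLOR_BGR2GRAY)
cv2.imwrite('pics/w7c.png',cv2.resize(p[40:250,225:420],None,fx=2.8,fy=2.8,interpolation=cv2.INTER_CUBIC))
for z in(.046,):
  for a,b in [((236,62),(411,60)),((241,238),(408,236))]:
    A,B=wun(c,*a,z),wun(c,*b,z);print(A,B,(A+B)/2,np.linalg.norm(A-B))
n,l,s,ce=cv2.connectedComponentsWithStats((g[140:355,280:360]<160).astype(np.uint8))
zt=.0553-.0021+.010
D=[wun(c,ce[i][0]+280,ce[i][1]+140,zt) for i in range(1,n) if s[i,4]>300];print(np.array(D));d=D[0]-D[-1];yaw=np.arctan2(d[1],d[0]);print('yaw',yaw,np.linalg.norm(d))
ctr=D[1][:2]+.0153*np.array([np.cos(yaw),np.sin(yaw)]);print('ctr',ctr)
o=np.array([.563,.1846]);u=np.array([np.cos(1.684),np.sin(1.684)]);w=np.array([-u[1],u[0]])
print('clamp-frame x',(ctr-o)@u-.125,'y',(ctr-o)@w)
E
```

```text
[0.5118 0.3161 0.046 ] [0.5827 0.3246 0.046 ] [0.5472 0.3203 0.046 ] 0.071372787706586
[0.5197 0.2416 0.046 ] [0.5915 0.2502 0.046 ] [0.5556 0.2459 0.046 ] 0.0723662257060243
[[0.5501 0.2738 0.0632]
 [0.5537 0.2441 0.0632]
 [0.5572 0.2143 0.0632]]
yaw 1.6906632970779467 0.059882199194705193
ctr [0.5518 0.2593]
clamp-frame x -0.04953269895256188 y 0.0026551790609668545
```

View pics/w7c.png

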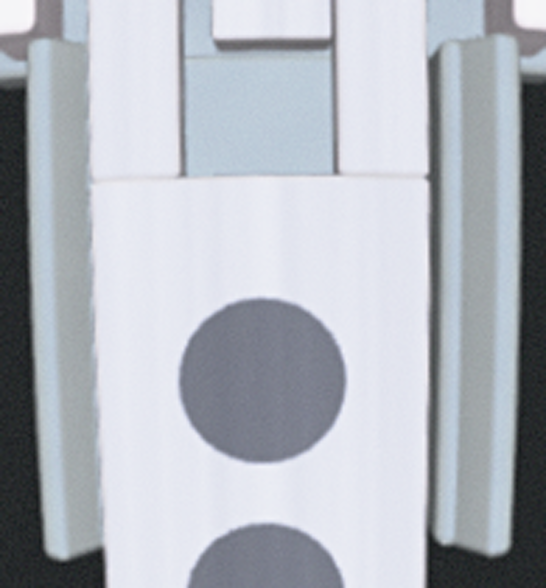

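```bash
python3 -m creep '[[255,[2.5,0,0],0],[255,[0,0,-5],0],[255,[0,0,-7],0],[255,[0,0,-7],0],[255,[0,0,-5],0],[255,[0,0,-3],0],[255,[0,0,0],0],[255,[0,0,0],0]]' 50
python3 - <<'E'
from h import *
st(); c=get_calibration('wrist');p,d=read_camera('wrist');cv2.imwrite('pics/w8.png',p);st()
E
```

```text
time: 9.93
tool_pos: [0.5599, 0.217, 0.0282]
tcp_rot: [1.129, 1.259, -1.13]
wrist_force: [0.9, -0.3, -0.9]
width: 0.497
t 9.93 pos [0.5599 0.217  0.0282] x [-0.001 -0.    -1.   ] yaw_y 0.1080 F [ 0.89 -0.28 -0.9 ] w 0.497 q [0.33 0.33 1.93 0.   0.88 0.22]
t 9.98 pos [0.5603 0.2171 0.0286] x [-0. -0. -1.] yaw_y 0.1080 F [ 0.23 -0.7  -1.03] w 0.489 q [0.33 0.33 1.93 0.   0.88 0.22]
```

View pics/w8.png

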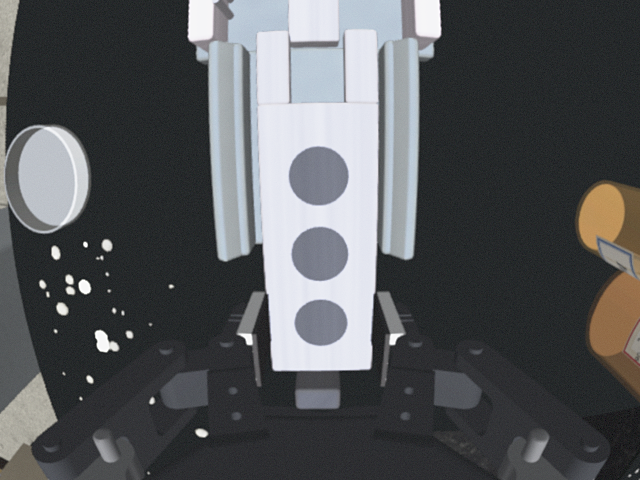

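```bash
python3 -m creep '[[255,[-1,0,-1],0],[255,[0,0,-1],0],[255,[0,0,-1],0],[255,[0,0,0],0],[255,[0,0,0],0],[255,[0,0,0],0],[255,[0,0,0],0],[255,[0,0,0],0]]' 50
```

```text
time: 10.65
tool_pos: [0.5595, 0.2171, 0.0261]
tcp_rot: [1.13, 1.258, -1.129]
wrist_force: [-0.8, -0.2, 2.4]
width: 0.492
```

Touched down (the force has reversed). Opening and rising.

```bash
python3 -m creep '[[0,[0,0,0],0],[0,[0,0,0],0],[0,[0,0,0],0],[0,[0,0,0],0],[0,[0,0,0],0],[0,[0,0,15],0],[0,[0,0,30],0],[0,[0,0,40],0]]' && python3 -m creep '[[0,[0,10,35],0],[0,[0,25,10],0],[0,[0,25,0],0],[0,[0,15,0],0],[0,[0,0,0],0],[0,[0,0,0],0],[0,[0,0,0],0],[0,[0,0,0],0]]'
python3 - <<'E'
from h import *
st(); c=get_calibration('wrist');p,d=read_camera('wrist');cv2.imwrite('pics/w9.png',p);np.save('w9.npy',d);st()
import pickle;pickle.dump(c,open('w9.pkl','wb'))
E
```

```text
time: 11.32
tool_pos: [0.556, 0.2159, 0.1076]
tcp_rot: [1.124, 1.263, -1.136]
wrist_force: [0.6, 0.6, -0.5]
width: 0.997
time: 11.98
tool_pos: [0.5586, 0.2908, 0.1544]
tcp_rot: [1.128, 1.259, -1.132]
wrist_force: [-0.7, -0.2, -0.4]
width: 0.999
t 11.98 pos [0.5586 0.2908 0.1544] x [-0.002 -0.002 -1.   ] yaw_y 0.1074 F [-0.67 -0.25 -0.45] w 0.999 q [ 0.44  0.24  1.78 -0.    1.12  0.33]
t 12.03 pos [0.5588 0.2908 0.1547] x [-0.002 -0.001 -1.   ] yaw_y 0.1072 F [-0.49  0.67 -0.01] w 0.999 q [ 0.44  0.24  1.78 -0.    1.12  0.33]
```

View pics/w9.png

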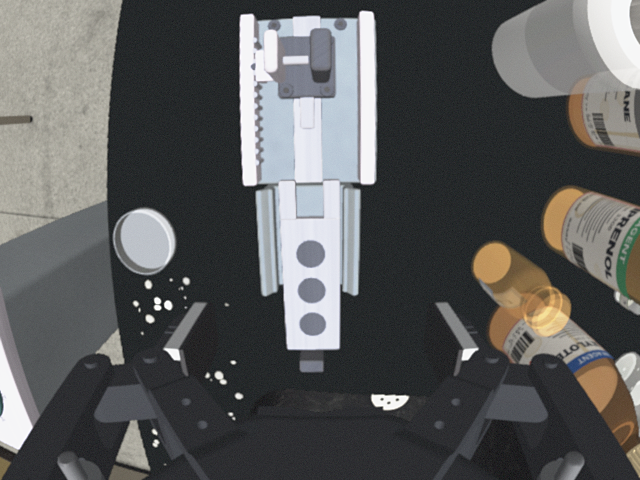

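```bash
python3 - <<'E'
from h import *
p=cv2.imread('pics/w9.png')
cv2.imwrite('pics/w9c.png',cv2.resize(p[5:135,235:385],None,fx=5,fy=5,interpolation=cv2.INTER_CUBIC))
E
```

```text
(no output)
```

View pics/w9c.png

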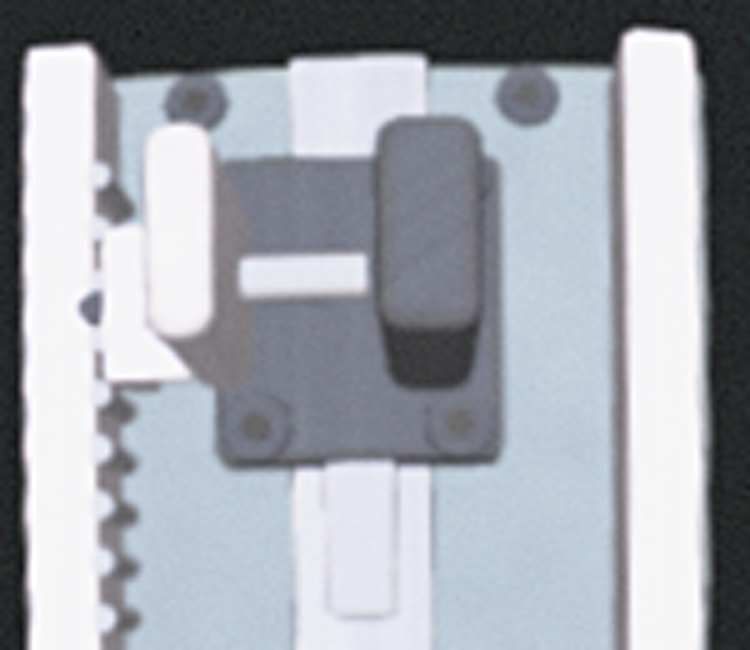

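```bash
python3 - <<'E'
from h import *
import pickle;c=pickle.load(open('w9.pkl','rb'));np.set_printoptions(suppress=True,precision=4)
def C(pts,x0,y0,s,z): return np.array([wun(c,x0+(a+.5)/s-.5,y0+(b+.5)/s-.5,z) for a,b in pts])
o=np.array([.563,.1846]);u=np.array([np.cos(1.684),np.sin(1.684)]);w=np.array([-u[1],u[0]])
def loc(P): return np.c_[(P[:,:2]-o)@u-.125,(P[:,:2]-o)@w]
T=C([(145,128),(147,335)],235,5,5,.088);Po=C([(478,120),(478,328)],235,5,5,.088)
print(T,loc(T));print(Po,loc(Po));print('mid',(T.mean(0)+Po.mean(0))/2,'dist',np.linalg.norm(T.mean(0)-Po.mean(0)),loc(((T.mean(0)+Po.mean(0))/2)[None]))
print('tongue',loc(C([(327,617),(396,617)],235,5,5,.034)))
p=cv2.imread('pics/w9.png');g=cv2.cvtColor(p,cv2.COLOR_BGR2GRAY)
n,l,s,ce=cv2.connectedComponentsWithStats((g[235:340,293:330]<150).astype(np.uint8))
D=np.array([wun(c,ce[i][0]+293,ce[i][1]+235,.034) for i in range(1,n) if s[i,4]>150]);d=D[0]-D[-1];yaw=np.arctan2(d[1],d[0])
print('plate',loc(D),'yaw',yaw,'ctr',loc(np.array([D[1][:2]+.0153*u])))
E=C([(286.5,348.5),(341,349)],0,0,1,.034);print('plain end',loc(E)); print('fork',loc(C([(280,180),(339,181)],0,0,1,.034)))
print('walls',[loc(np.array([(wun(c,*a,.046)+wun(c,*b,.046))/2])) for a,b in [((256,190),(361,190)),((261,294),(357,293))]])
print('rails',[loc(np.array([(wun(c,*a,.038)+wun(c,*b,.038))/2])) for a,b in [((239.8,14),(374,12)),((241,184),(375,183))]])
print('stop edge top',loc(np.array([wun(c,300,352,.044),wun(c,323,352,.044)])))
E
```

```text
[[0.5132 0.4204 0.088 ]
 [0.5162 0.3958 0.088 ]] [[0.1149 0.0229]
 [0.0902 0.0227]]
[[0.5502 0.4244 0.088 ]
 [0.5528 0.3998 0.088 ]] [[ 0.1147 -0.0144]
 [ 0.09   -0.0142]]
mid [0.5331 0.4101 0.088 ] dist 0.03702057328345389 [[0.1025 0.0043]]
tongue [[ 0.0578  0.0059]
 [ 0.0576 -0.0038]]
plate [[-0.0347 -0.0001]
 [-0.0648 -0.0004]
 [-0.0949 -0.0006]] yaw 1.6925642046809466 ctr [[-0.0495 -0.0004]]
plain end [[-0.1193  0.0215]
 [-0.1199 -0.0244]]
fork [[ 0.0209  0.0208]
 [ 0.0197 -0.0214]]
walls [array([[0.0154, 0.0002]]), array([[-0.0624,  0.0011]])]
rails [array([[0.1428, 0.0006]]), array([[0.019 , 0.0009]])]
stop edge top [[-0.116   0.0095]
 [-0.116  -0.0092]]
```

```bash
python3 -m creep '[[0,[-5,20,0],0.006],[0,[-6,30,0],0],[0,[-6,30,0],0],[0,[-4,25,0],0],[0,[-2,15,0],0],[0,[0,0,-10],0],[0,[0,0,-20],0],[0,[0,0,-20],0]]' && python3 -m creep '[[0,[0,0,0],0],[0,[0,0,0],0],[0,[0,0,0],0],[0,[0,0,0],0],[0,[0,0,0],0],[0,[0,0,0],0],[0,[0,0,0],0],[0,[0,0,0],0]]'
python3 - <<'E'
from h import *
st(); c=get_calibration('wrist');p,d=read_camera('wrist');cv2.imwrite('pics/w10.png',p);st()
import pickle;pickle.dump(c,open('w10.pkl','wb'))
E
```

```text
time: 12.7
tool_pos: [0.5372, 0.4114, 0.1056]
tcp_rot: [1.126, 1.26, -1.123]
wrist_force: [-0.5, -0.5, -1.4]
width: 0.997
time: 13.37
tool_pos: [0.5366, 0.4123, 0.1064]
tcp_rot: [1.125, 1.261, -1.124]
wrist_force: [-0.3, 0.4, 0.2]
width: 0.998
t 13.37 pos [0.5366 0.4123 0.1064] x [ 0.001  0.001 -1.   ] yaw_y 0.1141 F [-0.31  0.4   0.19] w 0.998 q [ 0.62  0.36  1.72 -0.    1.06  0.5 ]
t 13.42 pos [0.5364 0.4122 0.1062] x [ 0.001  0.    -1.   ] yaw_y 0.1141 F [-0.54 -0.65  0.47] w 1.003 q [ 0.62  0.36  1.72 -0.    1.06  0.5 ]
```

View pics/w10.png

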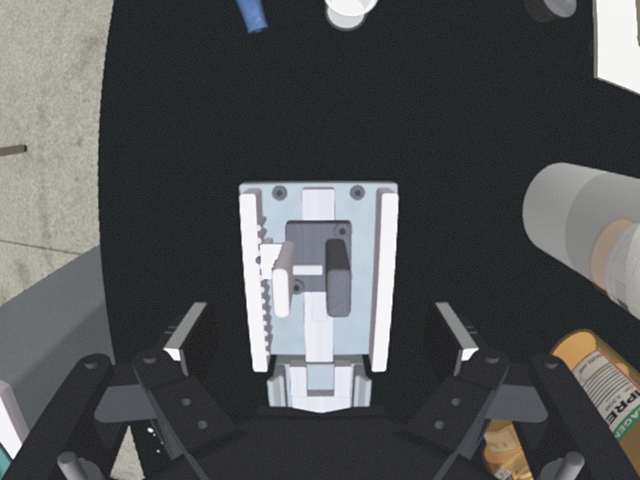

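```bash
python3 -m creep '[[0,[0,-2,-10],0],[0,[0,0,-20],0],[0,[0,0,-15],0],[0,[0,0,-8],0],[0,[0,0,0],0],[0,[0,0,0],0],[0,[0,0,0],0],[0,[0,0,0],0]]'
python3 - <<'E'
from h import *
st(); c=get_calibration('wrist');p,d=read_camera('wrist');cv2.imwrite('pics/w11.png',p);st()
E
```

```text
time: 14.08
tool_pos: [0.5371, 0.4106, 0.0539]
tcp_rot: [1.126, 1.261, -1.123]
wrist_force: [0.1, -0.8, -0.4]
width: 1.001
t 14.08 pos [0.5371 0.4106 0.0539] x [ 0.002  0.001 -1.   ] yaw_y 0.1140 F [ 0.06 -0.84 -0.38] w 1.001 q [0.62 0.42 1.75 0.   0.97 0.5 ]
t 14.13 pos [0.5371 0.4107 0.054 ] x [ 0.002  0.001 -1.   ] yaw_y 0.1141 F [-0.12 -0.22  0.53] w 1.005 q [0.62 0.42 1.75 0.   0.97 0.5 ]
```

View pics/w11.png

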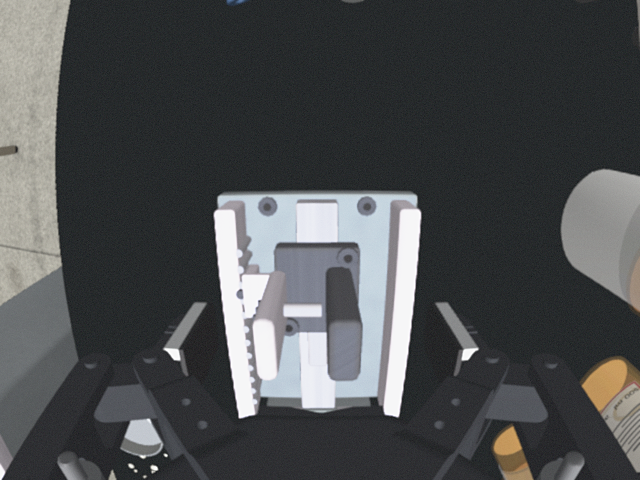

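```bash
python3 -m creep '[[255,[-1,0,0],0],[255,[0,0,0],0],[255,[0,0,0],0],[255,[0,0,0],0],[255,[0,0,0],0],[255,[0,0,0],0],[255,[0,0,0],0],[255,[0,0,0],0]]' 30
python3 - <<'E'
from h import *
st(); c=get_calibration('wrist');p,d=read_camera('wrist');cv2.imwrite('pics/w12.png',p);st()
E
```

```text
time: 14.8
tool_pos: [0.5369, 0.4106, 0.0538]
tcp_rot: [1.127, 1.26, -1.122]
wrist_force: [4.9, 0.8, 1.0]
width: 0.339
t 14.80 pos [0.5369 0.4106 0.0538] x [ 0.003  0.002 -1.   ] yaw_y 0.1137 F [4.91 0.83 0.96] w 0.339 q [ 0.62  0.42  1.75 -0.    0.97  0.5 ]
t 14.85 pos [0.5368 0.4106 0.0537] x [ 0.003  0.002 -1.   ] yaw_y 0.1137 F [5.63 0.78 0.94] w 0.336 q [ 0.62  0.42  1.75 -0.    0.97  0.5 ]
```

View pics/w12.png

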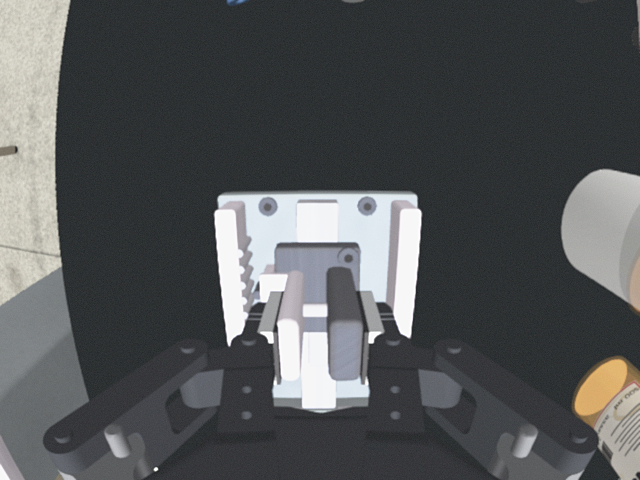

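```bash
python3 -m creep '[[255,[0.4,-4,0],0],[255,[0.8,-7,0],0],[255,[0.8,-7,0],0],[255,[0.8,-7,0],0],[255,[0.8,-7,0],0],[255,[0.8,-7,0],0],[255,[0.8,-7,0],0],[255,[0.4,-4,0],0]]' 30
python3 - <<'E'
from h import *
st(); c=get_calibration('wrist');p,d=read_camera('wrist');cv2.imwrite('pics/w13.png',p);st()
E
```

```text
time: 15.52
tool_pos: [0.5428, 0.3604, 0.0538]
tcp_rot: [1.128, 1.26, -1.122]
wrist_force: [5.5, 2.6, 0.3]
width: 0.337
t 15.52 pos [0.5428 0.3604 0.0538] x [ 0.003  0.002 -1.   ] yaw_y 0.1135 F [5.46 2.63 0.28] w 0.337 q [ 0.55  0.37  1.81 -0.    0.95  0.43]
t 15.57 pos [0.5429 0.3597 0.0538] x [ 0.003  0.001 -1.   ] yaw_y 0.1134 F [ 6.51 -0.66  0.76] w 0.333 q [ 0.55  0.37  1.81 -0.    0.95  0.43]
```

View pics/w13.png

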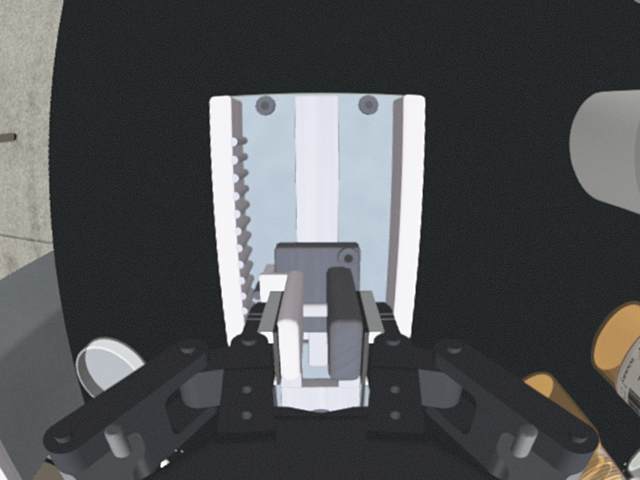

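```bash
python3 -m creep '[[255,[0.2,-2,0],0],[255,[0.3,-2.5,0],0],[255,[0.3,-2.5,0],0],[255,[0.3,-2.5,0],0],[255,[0.2,-1.5,0],0],[255,[0.1,-1,0],0],[255,[0,0,0],0],[255,[0,0,0],0]]' 30
python3 - <<'E'
from h import *
st()
E
```

```text
time: 16.23
tool_pos: [0.5441, 0.3489, 0.0538]
tcp_rot: [1.128, 1.26, -1.122]
wrist_force: [5.5, 1.5, 1.3]
width: 0.336
t 16.23 pos [0.5441 0.3489 0.0538] x [ 0.003  0.002 -1.   ] yaw_y 0.1137 F [5.51 1.47 1.34] w 0.336 q [0.53 0.37 1.82 0.   0.95 0.42]
```

```bash
python3 -m creep '[[255,[0.1,-1,0],0],[255,[0.1,-1,0],0],[255,[0,0,0],0],[255,[0,0,0],0],[255,[0,0,0],0],[255,[0,0,0],0],[255,[0,0,0],0],[255,[0,0,0],0]]' 30; python3 -m creep '[[255,[0.1,-1,0],0],[255,[0.1,-1,0],0],[255,[0,0,0],0],[255,[0,0,0],0],[255,[0,0,0],0],[255,[0,0,0],0],[255,[0,0,0],0],[255,[0,0,0],0]]' 30
```

```text
time: 16.9
tool_pos: [0.5443, 0.347, 0.0538]
tcp_rot: [1.128, 1.26, -1.122]
wrist_force: [5.6, 2.4, -0.1]
width: 0.334
time: 17.57
tool_pos: [0.5444, 0.3468, 0.0538]
tcp_rot: [1.13, 1.261, -1.12]
wrist_force: [5.5, 8.6, -1.1]
width: 0.333
```

Position stalled with the force rising, so the carriage is home against the plate and stop. Releasing.

```bash
python3 -m creep '[[0,[0,0,0],0],[0,[0,0,0],0],[0,[0,0,0],0],[0,[0,0,0],0],[0,[0,0,0],0],[0,[0,0,15],0],[0,[0,0,30],0],[0,[0,0,35],0]]' && python3 -m creep '[[0,[0,-30,30],0],[0,[0,-35,10],0],[0,[0,-15,0],0],[0,[0,0,0],0],[0,[0,0,0],0],[0,[0,0,0],0],[0,[0,0,0],0],[0,[0,0,0],0]]'
python3 - <<'E'
from h import *
st(); c=get_calibration('wrist');p,d=read_camera('wrist');cv2.imwrite('pics/w14.png',p);st()
import pickle;pickle.dump(c,open('w14.pkl','wb'))
cv2.imwrite('pics/w14c.png',cv2.resize(p[0:400,220:400],None,fx=1.5,fy=1.5,interpolation=2))
E
```

```text
time: 18.23
tool_pos: [0.5407, 0.3426, 0.1305]
tcp_rot: [1.12, 1.263, -1.13]
wrist_force: [0.6, 1.0, -0.6]
width: 1.0
time: 18.9
tool_pos: [0.5421, 0.2653, 0.1709]
tcp_rot: [1.123, 1.262, -1.126]
wrist_force: [0.4, 0.0, -1.0]
width: 1.001
t 18.90 pos [0.5421 0.2653 0.1709] x [-0.002 -0.001 -1.   ] yaw_y 0.1149 F [ 0.39  0.02 -0.97] w 1.001 q [0.41 0.18 1.82 0.   1.14 0.3 ]
t 18.95 pos [0.5422 0.2653 0.1712] x [-0.002 -0.    -1.   ] yaw_y 0.1150 F [0.53 0.92 0.34] w 1.001 q [0.41 0.18 1.82 0.   1.14 0.3 ]
```

View pics/w14.png

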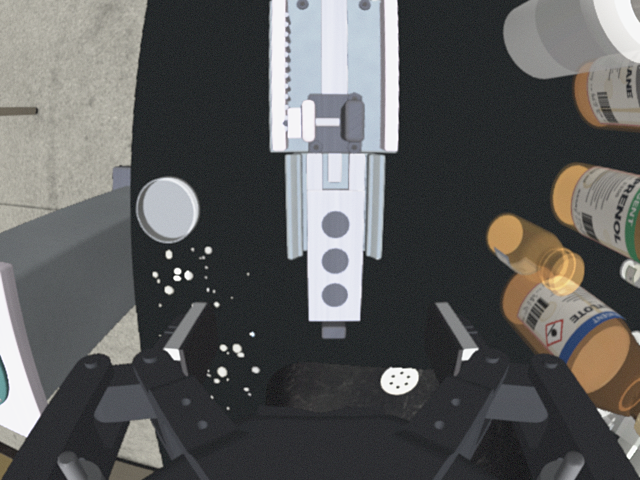

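```bash
python3 - <<'E'
from h import *
p=cv2.imread('pics/w14.png');cv2.imwrite('pics/w14d.png',cv2.resize(p[85:205,265:405],None,fx=5,fy=5,interpolation=2))
import pickle;c=pickle.load(open('w14.pkl','rb'))
o=np.array([.563,.1846]);u=np.array([np.cos(1.684),np.sin(1.684)]);w=np.array([-u[1],u[0]])
g=cv2.cvtColor(p,cv2.COLOR_BGR2GRAY)
n,l,s,ce=cv2.connectedComponentsWithStats((g[205:312,315:356]<150).astype(np.uint8))
for i in range(1,n):
  if s[i,4]>150:
    P=wun(c,ce[i][0]+315,ce[i][1]+205,.034)[:2];print((P-o)@u-.125,(P-o)@w)
E
```

```text
-0.039607548922346775 3.4844738530272894e-05
-0.06962441905962716 -5.576725504529078e-05
-0.09981462648875718 -0.00010076726530778356
```

View pics/w14d.png

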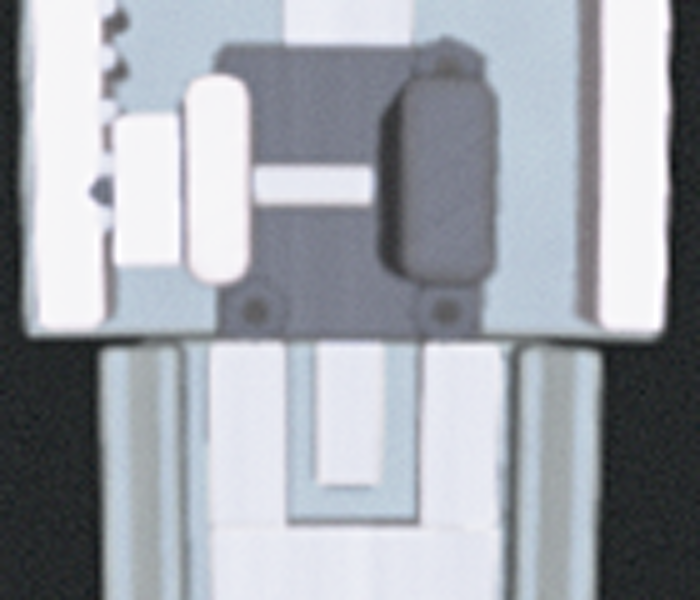

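```bash
python3 - <<'E'
from h import *
import pickle;c=pickle.load(open('w14.pkl','rb'))
o=np.array([.563,.1846]);u=np.array([np.cos(1.684),np.sin(1.684)]);w=np.array([-u[1],u[0]])
f=lambda a,b,z=.088:wun(c,265+a/5,85+b/5,z)[:2]
for q in [(183,180),(497,180),(215,75),(215,283),(448,78),(448,281)]:
  P=f(*q);print(q,(P-o)@u-.125,(P-o)@w)
P=f(350,341,.034);print('jaw',(P-o)@u-.125)
st()
p,d=read_camera('top');cv2.imwrite('pics/t15.png',p)
finish_job()
E
```

```text
(183, 180) 0.03816442258409675 0.022644152616189333
(497, 180) 0.03844076422259246 -0.015089558958560604
(215, 75) 0.05097454250295849 0.018780082095737647
(215, 283) 0.025571935703504495 0.01884353511236432
(448, 78) 0.05081075161580456 -0.009089911299573516
(448, 281) 0.025966128088320772 -0.009269082394388216
jaw 0.015418931614425646
t 18.95 pos [0.5422 0.2653 0.1712] x [-0.002 -0.    -1.   ] yaw_y 0.1150 F [0.53 0.92 0.34] w 1.001 q [0.41 0.18 1.82 0.   1.14 0.3 ]
the job is handed in; nothing more can be done
```

View pics/t15.png

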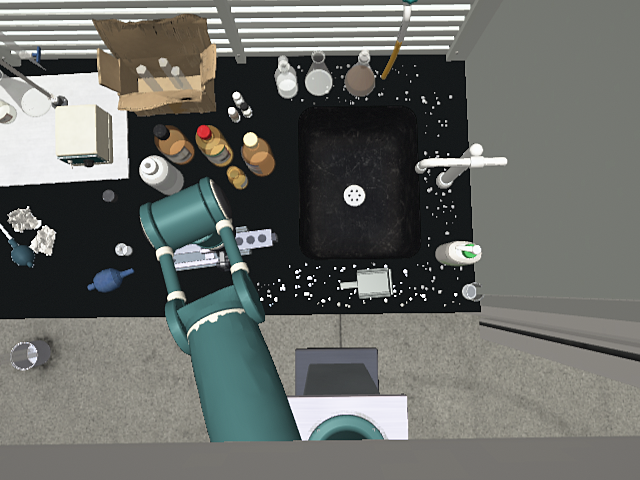

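The plate is in the clamp bed with its fork towards the carriage. The carriage is home and locked, and I handed the job in at about 19 s. The hand-in gives no verdict, so the results below come from my own checks.

I took the plate by its forked end, laid it on the front strip and took it again by the plain end. I then set it in the bed about 5.5 mm short of the stop. With the tab and post squeezed together, I slid the carriage about 64 mm until it stalled, with a push of about 9 N. Then I let go and lifted clear.

**Last checks, from the wrist picture after release:**
- **Plate:** its centre is at x ≈ -54.3 mm in the clamp frame (target -55) and y ≈ 0.
- **Carriage:** the grip point is at x ≈ 38.3 mm, which puts the travel at about 79.7 of 80 mm. The jaw face is flush with the fork and the tongue is inside it.
- **Lock tab:** it has sprung back. The post-to-tab width measures about 37.5 mm, against 36 mm nominal when released and 30 mm when pressed.
- **Bystanders:** the small beaker and the jar look unmoved in the final top view. The arm hid the dish there, but it stood in its usual place in the wrist picture and nothing went near it. I did not measure these.

**One disagreement:** the top and wrist cameras differed by about 2 mm on the clamp's position. I used the wrist values, and the plate and carriage readings agree with those.

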